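Stand the fallen amber light shield up against the slide warmer

TASK

The amber light shield in front of the slide warmer has been knocked onto its back. Tip it upright onto its white foot by pushing on it, and push it along the bench until the whole front edge of the foot rests against the front of the slide warmer. Only push: do not lift or carry the shield, and leave the other things on the bench where they are.

Things in the scene. Friction and masses are not known exactly. Their poses are not given: they have to be found in the camera images.
- shield: Loose L-shaped light shield, 0.35 kg: amber panel 140 wide, 110 high, 5 thick; white foot plate 140 wide, 95 deep, 6 thick, joined square. Origin: middle of the outer corner (heel) edge. x: along the foot, heel to toe (underside z = 0); z: up the panel (back face x = 0); y: width. Starts on its back: panel flat on the table, reaching from the heel towards the robot; foot standing up 95 mm.
- warmer: Fixed low slide warmer, a white slab with a dark top carrying glass slides, 140 deep (x) by 240 wide (y) by 45 high. Origin: centre of its underside, on the table. Its front is the flat upright face at x = -70 mm in its frame, 36 mm high, facing the robot and the shield.
- toe_left (a point): Left (+y) end of the foot's front (toe) edge, at (95, 70, 3) mm in the shield's frame. At the start it is at the top. Pushed there away from the panel with about 1 N, the shield turns about its heel and past about 35 degrees drops onto its foot by itself.
- toe_right (a point): Right (-y) end of the toe edge, at (95, -70, 3) mm in the shield's frame. Once upright the foot points to the warmer, its toe roughly 30 to 85 mm short of it and up to 0.25 rad askew.
- heel_left (a point): Left (+y) end of the heel edge, at (0, 70, 0) mm in the shield's frame; on the table at the start and when upright. Upright, the panel stands above the heel on the robot's side; pushed there low down the shield slides with 2 to 5 N; pushed higher than about 50 mm it may tip over.
- heel_right (a point): Right (-y) end of the heel edge, at (0, -70, 0) mm in the shield's frame
- pot: bystander: clear specimen jar with orange cap, 48 diameter, 65 high, standing beside the shield; origin at the centre of its underside
- dropper: bystander: amber dropper bottle with blue cap, 38 diameter, 85 high, standing on the other side of the shield; origin at the centre of its underside
- wash: bystander: white bottle with red cap, 64 diameter, 160 high; origin at the centre of its underside
- slide_box: bystander: flat blue slide box 85 x 100 x 30; origin at the centre of its underside
- rack: bystander: orange tube rack 60 x 110, 76 high over the tube caps; origin at the centre of its underside
- timer: bystander: grey bench timer 50 x 65 x 22; origin at the centre of its underside
Not all that is in view belongs to the job. What is shaped like the shield but grey is not meant.

How it is judged:
By the outcome, as a careful person would: the job done as asked, in the order asked, and still so for the second after the job is handed in, with the robot touching nothing.
It also fails if it takes over 48 s, if anything falls off the work surface, if the arm or the gripper's body presses on something with over 40 N, if the wrist force passes 120 N, or if a joint passes its speed limit or range.

ROBOT

A 6-joint arm with a two-finger parallel gripper is mounted at the origin on the work surface. World frame = base frame: x ahead of the robot, y to its left, z up, the work surface at z = 0. Lengths are in mm, angles in rad, forces in N, time in s.
With the tool pointing down it reaches from about 325 to 900 mm from the base axis. Payload 3.5 kg.
Tool frame: the origin (TCP) lies midway between the tips of the shut fingers; the grasp point (between the pads) lies 19 mm behind it; x points along the fingers, y is the direction in which the jaws open and shut, and the axes are right-handed (so a half turn about x gives the same grasp; the last joint's range is limited). The gripper opens to 85 mm and grips with 20 to 120 N. Pads are 22 mm wide; open, the fingers measure 114 mm over their backs; the gripper's body (76 mm by 85 mm) begins 54 mm behind the grasp point. The pads swing forward as they close: fully open they stand 13 mm farther back than shut.
Start: joints at [-1.284, 0.276, -0.026, 1.268, 0, 1.467], TCP at [237.49, -578.118, 231.313] pointing down, gripper open.
Joint ranges: [-3.12, 3.12], [-0.85, 1.88], [-1.08, 1.24], [-1.95, 2.15], [-1.57, 1.53], [-3.14, 3.14]. Speed limits (rad/s): [2.57, 2.57, 3.14, 3.14, 3.14, 3.14].

INTERFACE

Orientations are given as a rotation vector (axis times angle).
In Python, from rig import env gives the robot as it stands.
- The arm moves only by the tool jog_arm, never from a script. Its argument "increments" is a list of rows, each a list of 3 entries, a list of its own where there are three numbers: the shift along the tool's x, y, z scaled (see below), then the turn, a rotation vector about the tool's x, y, z scaled (see below), then the gripper command: -1 is shut, 1 is fully open, values between are in proportion. In form: [[[dx, dy, dz], [rx, ry, rz], claw], ...]. A call has 1 to 10 rows; each row is the pose to reach, as a shift and turn from the pose measured when the call began, along the tool's axes at that moment; what a row does not reach only later rows make up. The controller multiplies each number of a shift by 100 cm and each number of a turn by 1.5 rad. A row lasts 1/12 s, in which the tool goes at most 41.7 mm and 7.16 degrees, less where a joint would pass 70% of its speed; a pose out of reach is approached as far as the arm can. A call with a number of a shift or a turn outside -1 to 1 is refused whole. A call with a gripper value outside its range is refused whole. The fingers move at their own pace and stop on an object; the grip force is fixed at half the most. Time passes only in rows, so rows that repeat a pose let the fingers close. It gives the time, the measured TCP pose, the force and the opening at its end, in the units of the state.
- env.read_state(): the state, without advancing time (a new reading comes with each control period).
- env.get_image(name): name is "scene" or "top"; returns the picture (384x512x3 uint8, red, green, blue); there is no depth.
- env.camera_model(name): a dict with "vfov" (degrees; the focal length in pixels is half the picture's height over the tangent of half this angle, whatever the lens; pixels are square), "cx", "cy" (the principal point, pixels), "R" (3x3) and "t" (3): a world point X has camera coordinates R X + t. Camera axes: x right, y down, z forward; pixel columns grow to the right and rows downward; lengths in mm; the calibration is good to about 2 mm. A picture is of the moment at which its call begins. camera_model takes no time and is no camera call.
- env.close_job(): hands the job in, once; it reports no verdict.
The state is a dict: "time_s": time; "joint_pos": joint angles; "qvel": joint speeds; "tau": joint torques, N m; "eef_pos": TCP position; "ee_rot": TCP orientation; "wrist_force": force on the tool from outside, world axes, zero at the start; "moment": the same for the moment, N m; "width": opening from 0.0 (shut) to 1.0 (fully open).
Only numpy, scipy, OpenCV 4.12 (cv2) and the standard library are available. Lean on these libraries where they do the work, as an engineer would, in place of code of your own. Each camera call takes 0.05 s, during which the arm holds its last target.

## Working session

There is one attempt and no reset: what is moved stays moved. The work goes in short steps, Python scripts to look and compute and a tool call to move; the robot and the scene stay as the last step left them, time stands still between calls to the robot, and variables do not carry over. Pictures are saved under pics/ and viewed, and the job is handed in when it is done.

Besides the shell and the picture viewer there is one more tool, called after "Call:" in YAML: its name, and indented under it one key for each argument. jog_arm: Moves the arm, as the interface text tells. Its arguments: {"type":"object","properties":{"increments":{"type":"array","items":{"type":"array"}}},"required":["increments"]}

```bash
mkdir -p pics; ls
python3 - <<'E'
from rig import env
import cv2
print(env.read_state())
for n in("scene","top"):
    print(n,env.camera_model(n))
    cv2.imwrite(f"pics/{n}0.png",cv2.cvtColor(env.get_image(n),cv2.COLOR_RGB2BGR))
E
```

```text
pics
{'time_s': 0.0, 'joint_pos': array([-1.28439129e+00,  2.77124796e-01, -2.78999124e-02,  1.26800403e+00,
        1.19185987e-05,  1.46736734e+00]), 'qvel': array([-0.00053246, -0.00018522,  0.00058146,  0.001016  ,  0.0010259 ,
        0.00154457]), 'tau': array([ 2.59026729e-04, -4.45502651e+01,  2.95206642e+01,  1.63052097e-02,
       -1.03103187e-04,  3.70705147e-07]), 'eef_pos': array([ 237.27531693, -577.35717508,  230.15583417]), 'ee_rot': array([ 2.00837147,  0.3988155 , -2.00876474]), 'wrist_force': array([ 0.18220231,  0.03101495, -0.23390195]), 'moment': array([ 0.01748389,  0.03225415, -0.02109712]), 'width': 0.9952522871451517}
scene {'vfov': 56.133898770109205, 'cx': 254.6193336527513, 'cy': 193.03328553835084, 'R': array([[ 0.06441833,  0.99769514,  0.02132327],
       [ 0.51704967, -0.01509333, -0.85582231],
       [-0.85352792,  0.06615583, -0.51683024]]), 't': array([ -21.54229517, -169.0578648 , 1661.97690759])}
top {'vfov': 50.39594135229368, 'cx': 256.52003181033257, 'cy': 190.55661205902615, 'R': array([[-0.02533133, -0.99956235,  0.01527833],
       [-0.99657498,  0.02404626, -0.07912074],
       [ 0.07871872, -0.01723023, -0.99674795]]), 't': array([   7.72177086,  526.87432676, 1224.98752124])}
```

Run:
```python
import cv2
for n in("scene","top"):
    i=cv2.imread(f"pics/{n}0.png"); cv2.imwrite(f"pics/{n}0b.png",cv2.resize(i,(800,600),interpolation=cv2.INTER_CUBIC))
```

```text
(no output)
```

View pics/scene0b.png

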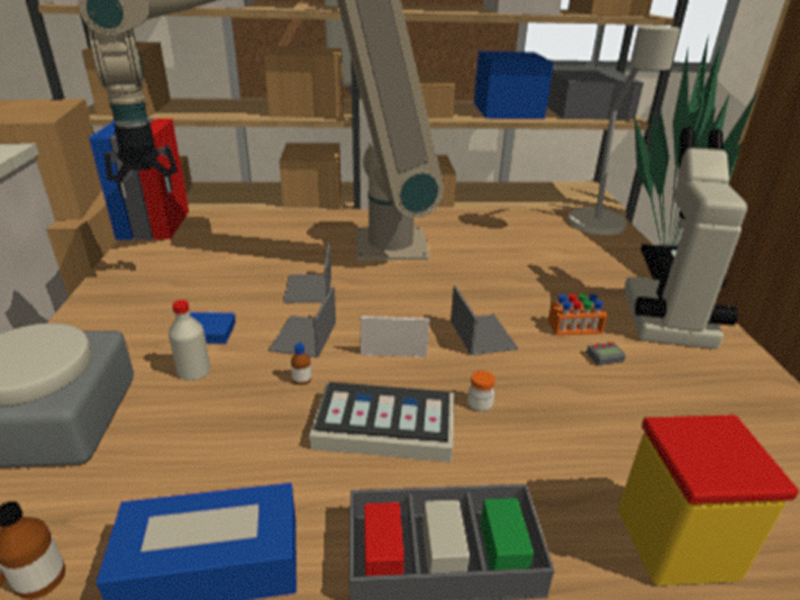

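View pics/top0b.png

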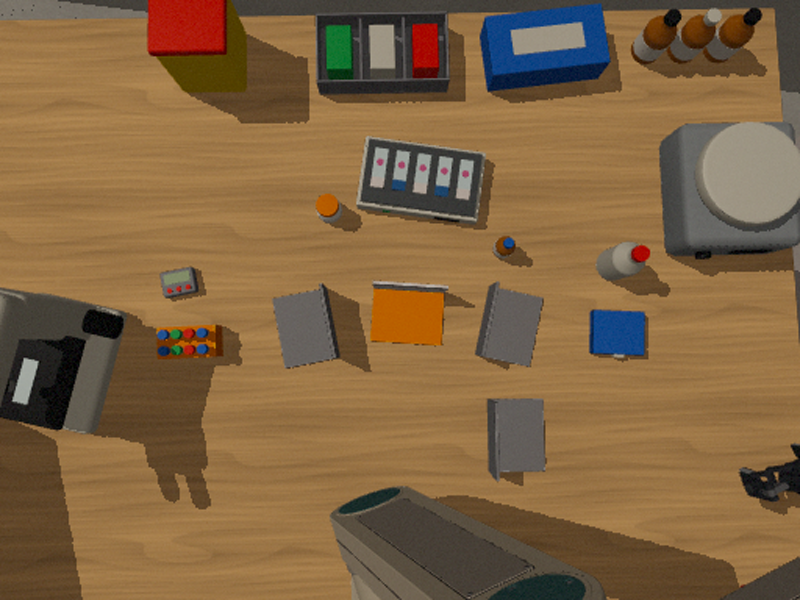

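The overhead view shows the amber panel at about (407,317) in the 800x600 picture, with the white foot standing along its top edge at row 287. The warmer is at (422,180), the jar at (328,208), the dropper at (505,246), and grey decoys stand on both sides. I'll zoom in for corner pixels.

Run:
```python
import cv2
i=cv2.imread("pics/top0.png")[80:240,170:370]; cv2.imwrite("pics/tz0.png",cv2.resize(i,(750,600),interpolation=cv2.INTER_CUBIC))
i=cv2.imread("pics/scene0.png")[190:300,170:330]; cv2.imwrite("pics/sz0.png",cv2.resize(i,(800,550),interpolation=cv2.INTER_CUBIC))
```

```text
(no output)
```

View pics/tz0.png

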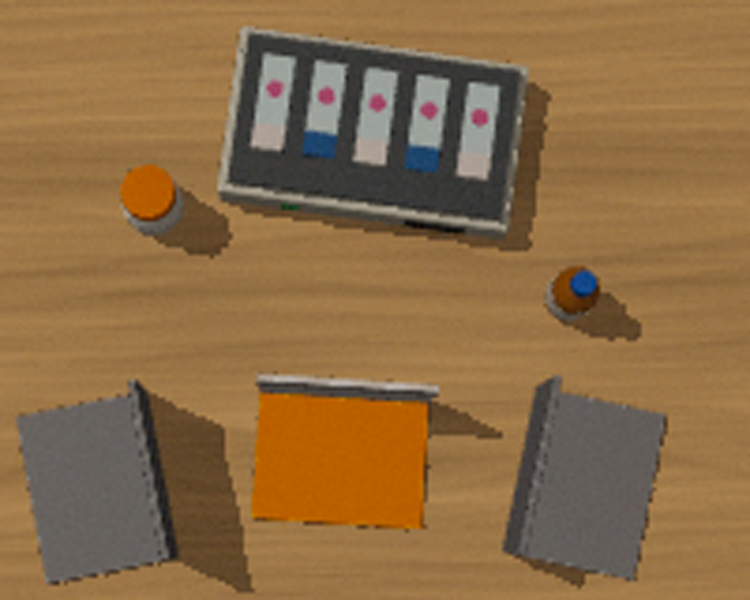

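View pics/sz0.png

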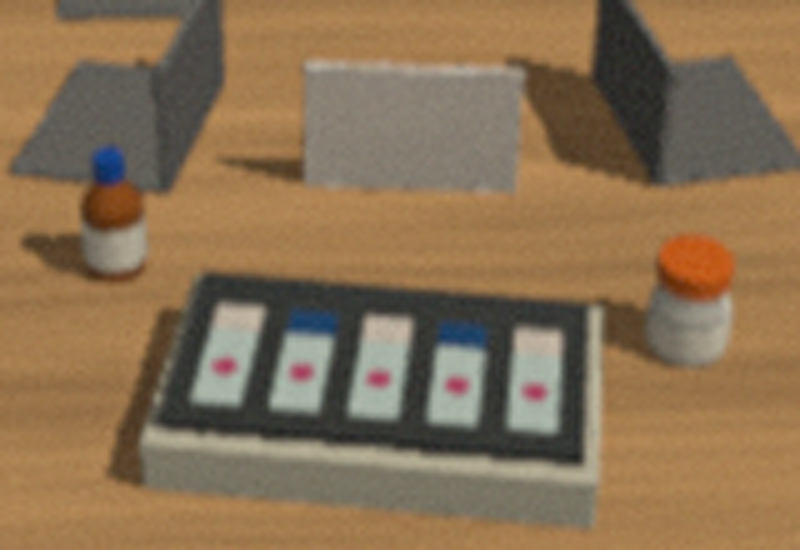

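```bash
cat > h.py <<'E'
import numpy as np
from scipy.optimize import least_squares
def proj(env,n,X):
    c=env.camera_model(n); P=np.atleast_2d(X)@c["R"].T+c["t"]; f=192/np.tan(np.radians(c["vfov"])/2)
    return np.c_[c["cx"]+f*P[:,0]/P[:,2], c["cy"]+f*P[:,1]/P[:,2]]
def ray(env,n,uv,z):
    c=env.camera_model(n); f=192/np.tan(np.radians(c["vfov"])/2)
    d=c["R"].T@np.array([(uv[0]-c["cx"])/f,(uv[1]-c["cy"])/f,1]); o=-c["R"].T@c["t"]
    return o+d*(z-o[2])/d[2]
def tz(u,v): return (u/3.75+170-.37,v/3.75+80-.37)
def sz(u,v): return (u/5+170-.4,v/5+190-.4)
def fit(env,obs,p0):
    # obs: (cam, uv, local xyz); p=(x,y,yaw)
    def r(p):
        c,s=np.cos(p[2]),np.sin(p[2]); out=[]
        for n,uv,L in obs:
            X=[p[0]+c*L[0]-s*L[1],p[1]+s*L[0]+c*L[1],L[2]]
            out+=list(proj(env,n,X)[0]-uv)
        return np.array(out)
    q=least_squares(r,p0,loss="soft_l1"); return q.x,r(q.x).reshape(-1,2)
E
python3 - <<'E'
from rig import env
from h import *
np.set_printoptions(precision=2,suppress=True)
W=[("top",tz(245,30),(70,120,45)),("top",tz(526,68),(70,-120,45)),("top",tz(505,232),(-70,-120,40)),("top",tz(220,197),(-70,120,40)),
("scene",sz(145,480),(70,-120,0)),("scene",sz(592,525),(70,120,0))]
for o in W: print(ray(env,o[0],o[1],o[2][2]))
p,r=fit(env,W,[700,0,0]);print("warmer",p);print(r)
# start frame: heel origin, local x' = direction to warmer; foot at x' in[-6,0], outer face x'=0 ; panel extends to -110
S=[("top",tz(252,520),(-110,70,5)),("top",tz(424,528),(-110,-70,5)),("top",tz(259,375),(0,70,95)),("top",tz(438,387),(0,-70,95)),
("scene",sz(303,62),(0,-70,95)),("scene",sz(525,68),(0,70,95)),("scene",sz(303,186),(0,-70,0)),("scene",sz(517,191),(0,70,0))]
p2,r=fit(env,S,[500,0,0]);print("shield",p2);print(r)
for n,uv,z in(("pot",tz(147,193),65),("dropper",tz(583,283),85)): print(n,ray(env,"top",uv,z))
print("yaw diff",p[2]-p2[2])
c,s=np.cos(p[2]),np.sin(p[2])
for y in(70,-70):
    q=np.array([p2[0]+95*np.cos(p2[2])-y*np.sin(p2[2]),p2[1]+95*np.sin(p2[2])+y*np.cos(p2[2])])
    l=q-p[:2]; print("toe in warmer frame",l@[c,s]+70,l@[-s,c])
E
```

```text
[841.62  52.91  45.  ]
[ 805.33 -175.12   45.  ]
[ 671.46 -154.     40.  ]
[705.31  76.22  40.  ]
[ 801.8  -180.76    0.  ]
[844.15  54.9    0.  ]
warmer [755.12 -51.04  -0.16]
[[-1.05 -0.61]
 [ 1.85  0.13]
 [ 1.42  1.53]
 [-0.82 -0.02]
 [-0.08  0.83]
 [ 0.41 -0.18]]
shield [547.33 -22.79  -0.08]
[[ 0.29  0.16]
 [-0.13  0.72]
 [-0.19  0.2 ]
 [ 0.65 -0.08]
 [ 0.21  0.78]
 [-0.16  0.84]
 [ 0.59  0.11]
 [ 0.02  0.33]]
pot [704.14 132.74  65.  ]
dropper [ 620.94 -207.24   85.  ]
yaw diff -0.07810461031207618
toe in warmer frame -50.37329440466398 71.50793036072352
toe in warmer frame -39.449763061664285 -68.06526356632862
```

```bash
cat >> h.py <<'E'
from scipy.spatial.transform import Rotation as Ro
def target_R(R0,yaw,tilt=0.):
    # push dir d=(cos,sin); tip leading by tilt
    d=np.array([np.cos(yaw),np.sin(yaw),0]); x=np.array([0,0,-1.])*np.cos(tilt)+d*np.sin(tilt)
    y=np.array([-d[1],d[0],0])
    if y@R0[:,1]<0: y=-y
    return np.c_[x,y,np.cross(x,y)]
def plan(env,pts):
    s=env.read_state(); R0=Ro.from_rotvec(s["ee_rot"]).as_matrix()
    print("t",s["time_s"],"p",s["eef_pos"].round(1),"F",s["wrist_force"].round(2),"R0\n",R0.round(3))
    for p,yaw,tilt in pts:
        Rt=target_R(R0,yaw,tilt)
        print(p,"->",(R0.T@(np.array(p)-s["eef_pos"])/1000).round(4),(Ro.from_matrix(R0.T@Rt).as_rotvec()/1.5).round(4))
E
python3 - <<'E'
from rig import env
from h import *
yaw=-.08; h=np.array([547.3,-22.8]); d=np.array([np.cos(yaw),np.sin(yaw)])
P=lambda s,z:[*(h+d*s).round(1),z]
plan(env,[(P(-45,230),yaw,0),(P(-45,75),yaw,0)])
E
```

```text
t 0.1 p [ 237.3 -577.4  230.3] F [-0.12  0.33 -0.22] R0
 [[-0.001  0.38  -0.925]
 [ 0.002 -0.925 -0.38 ]
 [-1.    -0.002 -0.   ]]
[np.float64(502.4), np.float64(-19.2), 230] -> [ 0.0012 -0.4156 -0.4573] [3.132e-01 2.000e-04 1.400e-03]
[np.float64(502.4), np.float64(-19.2), 75] -> [ 0.1562 -0.4153 -0.4573] [3.132e-01 2.000e-04 1.400e-03]
```

Call:
jog_arm:
  increments:
    - [[0.001,-0.4156,-0.4573],[0.313,0,0.001],1]
    - [[0.001,-0.4156,-0.4573],[0.313,0,0.001],1]
    - [[0.001,-0.4156,-0.4573],[0.313,0,0.001],1]
    - [[0.001,-0.4156,-0.4573],[0.313,0,0.001],1]
    - [[0.001,-0.4156,-0.4573],[0.313,0,0.001],1]
    - [[0.001,-0.4156,-0.4573],[0.313,0,0.001],1]
    - [[0.001,-0.4156,-0.4573],[0.313,0,0.001],1]
    - [[0.001,-0.4156,-0.4573],[0.313,0,0.001],1]
    - [[0.001,-0.4156,-0.4573],[0.313,0,0.001],1]
    - [[0.001,-0.4156,-0.4573],[0.313,0,0.001],1]

```text
time_s: 0.93
eef_pos: [416.0, -199.5, 230.3]
ee_rot: [-2.18, 0.087, 2.181]
wrist_force: [0.3, 0.3, 0.4]
width: 0.996
```

Run:
```python
from rig import env
from h import *
yaw=-.08; h=np.array([547.3,-22.8]); d=np.array([np.cos(yaw),np.sin(yaw)])
P=lambda s,z:[*(h+d*s).round(1),z]
plan(env,[(P(-45,230),yaw,0),(P(-45,75),yaw,0)])
```

```text
t 0.9333 p [ 416.  -199.5  230.3] F [0.28 0.34 0.36] R0
 [[-0.001 -0.08  -0.997]
 [ 0.001 -0.997  0.08 ]
 [-1.    -0.001  0.001]]
[np.float64(502.4), np.float64(-19.2), 230] -> [ 0.0004 -0.1866 -0.0717] [-0.0001  0.0004  0.0004]
[np.float64(502.4), np.float64(-19.2), 75] -> [ 0.1554 -0.1865 -0.0718] [-0.0001  0.0004  0.0004]
```

Call:
jog_arm:
  increments:
    - [[0,-0.1866,-0.0717],[0,0,0],1]
    - [[0,-0.1866,-0.0717],[0,0,0],1]
    - [[0,-0.1866,-0.0717],[0,0,0],1]
    - [[0,-0.1866,-0.0717],[0,0,0],1]
    - [[0,-0.1866,-0.0717],[0,0,0],1]
    - [[0,-0.1866,-0.0717],[0,0,0],1]
    - [[0,-0.1866,-0.0717],[0,0,0],1]

```text
time_s: 1.52
eef_pos: [502.4, -17.5, 229.8]
ee_rot: [-2.18, 0.083, 2.184]
wrist_force: [-0.4, 0.2, -0.1]
width: 0.997
```

Call:
jog_arm:
  increments:
    - [[0.04,0,0],[0,0,0],1]
    - [[0.08,0,0],[0,0,0],1]
    - [[0.12,0,0],[0,0,0],1]
    - [[0.155,0,0],[0,0,0],1]
    - [[0.155,0,0],[0,0,0],1]
    - [[0.155,0,0],[0,0,0],1]

```text
time_s: 2.02
eef_pos: [499.3, -18.1, 73.2]
ee_rot: [-2.173, 0.084, 2.19]
wrist_force: [-1.3, 0.2, 0.9]
width: 0.998
```

Run:
```python
from rig import env
from h import *
import cv2
for n,(a,b,c,d) in (("top",(80,240,170,370)),("scene",(140,300,140,340))):
    i=cv2.cvtColor(env.get_image(n),cv2.COLOR_RGB2BGR); cv2.imwrite(f"pics/{n}1.png",cv2.resize(i[a:b,c:d],(750,600),interpolation=cv2.INTER_CUBIC))
plan(env,[])
```

```text
t 2.1167 p [503.6 -18.5  76.8] F [0.84 0.01 0.77] R0
 [[ 0.001 -0.077 -0.997]
 [-0.    -0.997  0.077]
 [-1.     0.    -0.001]]
```

View pics/scene1.png

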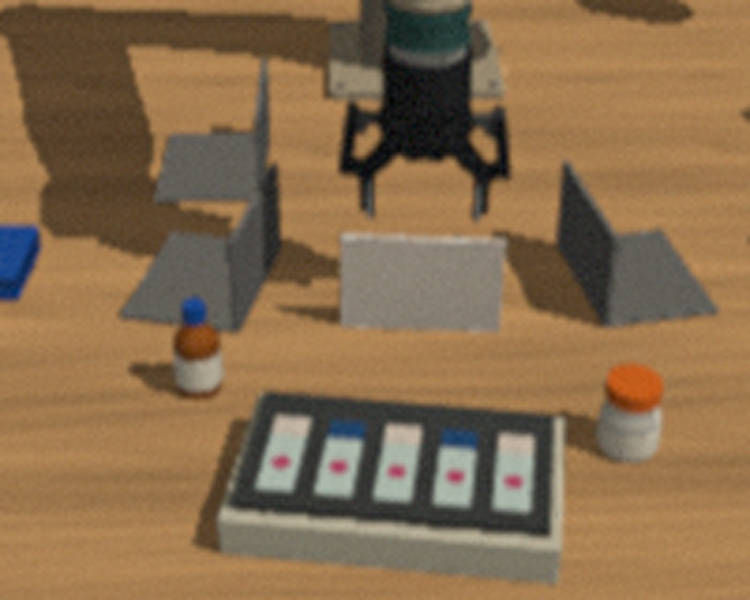

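View pics/top1.png

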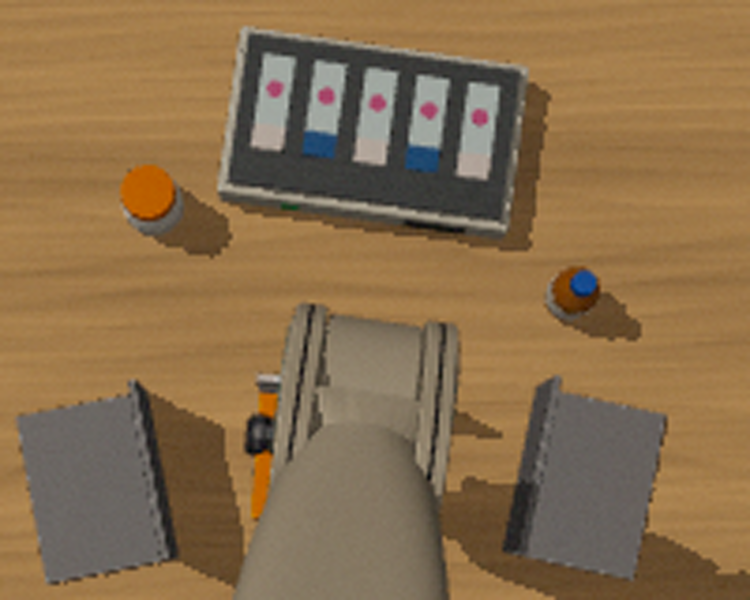

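The fingers are open above the panel, at zoom pixels (370,215) and (478,215), centred behind the standing foot. I'll check the tip height and then push.

Run:
```python
from rig import env
from h import *
for z in(50,64,77,90): print(z,((proj(env,"scene",[[503,-68,z],[503,31,z]])-140)*3.75).round())
```

```text
50 [[367. 254.]
 [478. 252.]]
64 [[367. 241.]
 [478. 239.]]
77 [[367. 229.]
 [479. 227.]]
90 [[367. 216.]
 [479. 214.]]
```

Call:
jog_arm:
  increments:
    - [[0.015,0,0],[0,0,0],1]
    - [[0.028,0,0],[0,0,0],1]
    - [[0.028,0,0],[0,0,0],1]
    - [[0.028,0,-0.01],[0,0,0],1]
    - [[0.028,0,-0.018],[0,0,0],1]
    - [[0.028,0,-0.024],[0,0,0],1]
    - [[0.028,0,-0.03],[0,0,0],1]
    - [[0.028,0,-0.036],[0,0,0],1]
    - [[0.028,0,-0.042],[0,0,0],1]
    - [[0.028,0,-0.048],[0,0,0],1]

```text
time_s: 2.95
eef_pos: [552.1, -22.2, 48.8]
ee_rot: [-2.183, 0.085, 2.181]
wrist_force: [-0.6, 0.4, -0.4]
width: 0.997
```

Run:
```python
from rig import env
from h import *
import cv2
for n,(a,b,c,d) in (("scene",(140,300,140,340)),):
    i=cv2.cvtColor(env.get_image(n),cv2.COLOR_RGB2BGR); cv2.imwrite(f"pics/{n}2.png",cv2.resize(i[a:b,c:d],(750,600),interpolation=cv2.INTER_CUBIC))
plan(env,[])
```

```text
t 3.0 p [553.7 -22.4  49. ] F [ 1.36  0.57 -0.38] R0
 [[ 0.003 -0.077 -0.997]
 [-0.    -0.997  0.077]
 [-1.    -0.    -0.003]]
```

View pics/scene2.png

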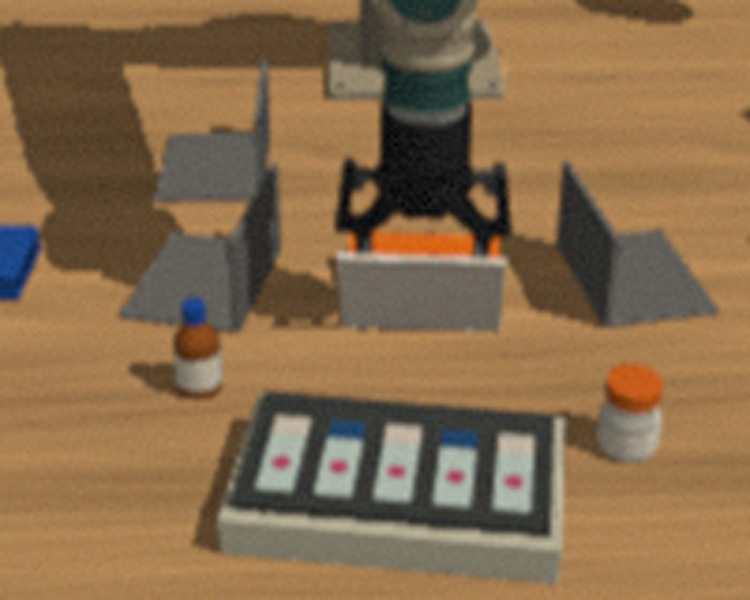

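It is tipping, with the toe edge now at row 260 in the zoom. I'll keep pushing.

Call:
jog_arm:
  increments:
    - [[0,0,-0.007],[0,0,0],1]
    - [[0,0,-0.014],[0,0,0],1]
    - [[0,0,-0.021],[0,0,0],1]
    - [[0,0,-0.028],[0,0,0],1]
    - [[0,0,-0.035],[0,0,0],1]
    - [[0,0,-0.042],[0,0,0],1]
    - [[0,0,-0.048],[0,0,0],1]
    - [[0,0,-0.048],[0,0,0],1]
    - [[0,0,-0.048],[0,0,0],1]

```text
time_s: 3.75
eef_pos: [601.9, -26.1, 49.1]
ee_rot: [-2.185, 0.084, 2.179]
wrist_force: [0.0, 0.2, 0.4]
width: 0.998
```

Run:
```python
from rig import env
from h import *
import cv2
for n,(a,b,c,d) in (("scene",(140,300,140,340)),):
    i=cv2.cvtColor(env.get_image(n),cv2.COLOR_RGB2BGR); cv2.imwrite(f"pics/{n}3.png",cv2.resize(i[a:b,c:d],(750,600),interpolation=cv2.INTER_CUBIC))
plan(env,[])
```

```text
t 3.8 p [601.3 -26.1  49. ] F [ 0.2  -0.08  0.27] R0
 [[ 0.002 -0.077 -0.997]
 [-0.    -0.997  0.077]
 [-1.    -0.    -0.002]]
```

View pics/scene3.png

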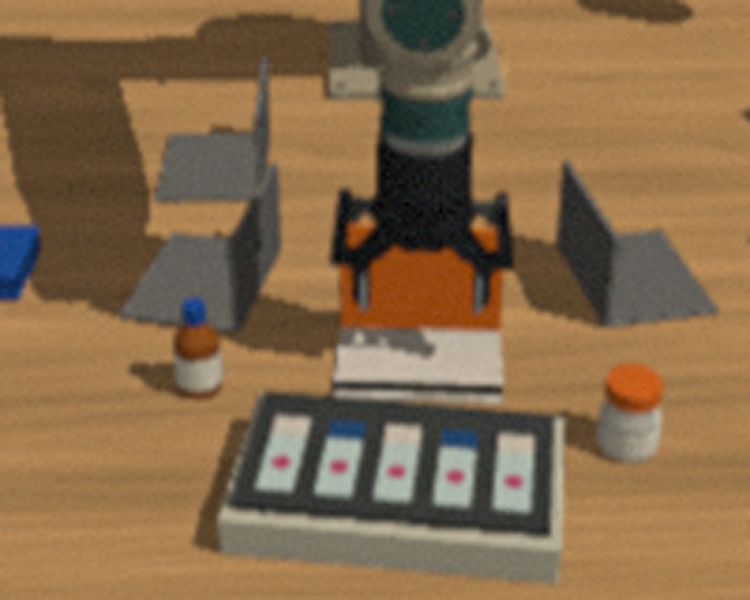

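The shield is upright on its foot: orange panel at (420,275), white foot at (418,360). Next I'll rise, back over the panel and look.

Call:
jog_arm:
  increments:
    - [[-0.04,0,0],[0,0,0],1]
    - [[-0.08,0,0],[0,0,0],1]
    - [[-0.12,0,0],[0,0,0],1]
    - [[-0.12,0,0],[0,0,0],1]
    - [[-0.12,0,0.04],[0,0,0],1]
    - [[-0.12,0,0.08],[0,0,0],1]
    - [[-0.12,0,0.12],[0,0,0],1]
    - [[-0.12,0,0.15],[0,0,0],1]
    - [[-0.12,0,0.15],[0,0,0],1]
    - [[-0.12,0,0.15],[0,0,0],1]

```text
time_s: 4.63
eef_pos: [449.2, -14.0, 168.2]
ee_rot: [-2.183, 0.084, 2.18]
wrist_force: [0.9, 0.2, -0.3]
width: 0.999
```

Run:
```python
from rig import env
from h import *
import cv2
for n,(a,b,c,d) in (("scene",(190,300,170,330)),("top",(80,240,170,370))):
    i=cv2.cvtColor(env.get_image(n),cv2.COLOR_RGB2BGR); cv2.imwrite(f"pics/{n}4.png",cv2.resize(i[a:b,c:d],(800,550) if n=="scene" else (750,600),interpolation=cv2.INTER_CUBIC))
plan(env,[])
```

```text
t 4.7333 p [452.3 -14.6 169. ] F [ 0.24 -0.4  -0.22] R0
 [[ 0.004 -0.077 -0.997]
 [-0.    -0.997  0.077]
 [-1.     0.    -0.004]]
```

View pics/scene4.png

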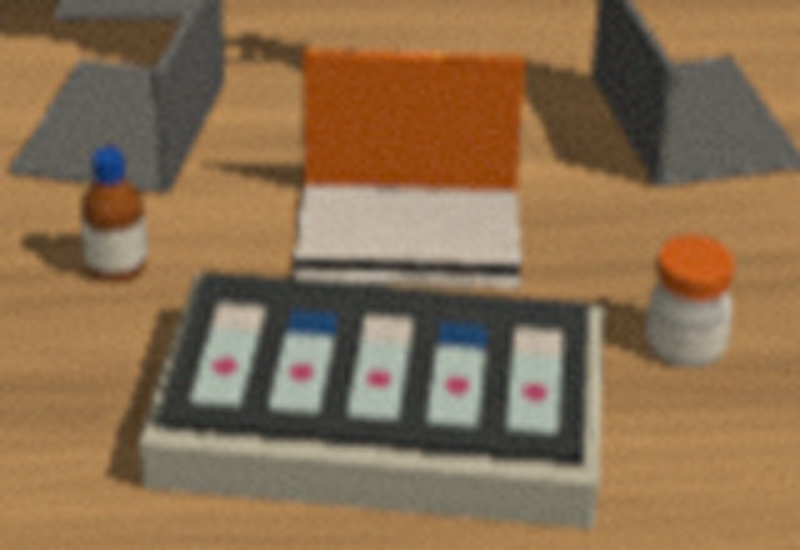

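View pics/top4.png

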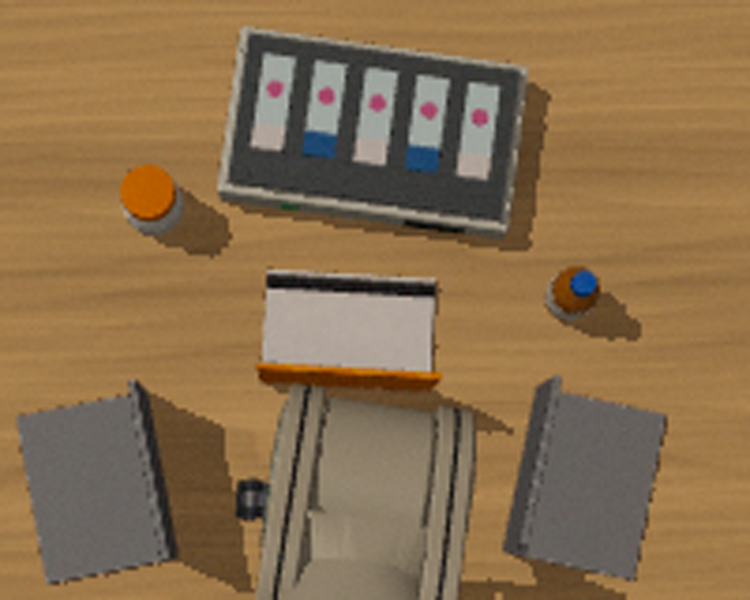

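```bash
cat >> h.py <<'E'
WP=np.array([755.1,-51.0,-.156])
def toes(p2):
    c,s=np.cos(WP[2]),np.sin(WP[2])
    for y in(70,-70):
        q=np.array([p2[0]+95*np.cos(p2[2])-y*np.sin(p2[2]),p2[1]+95*np.sin(p2[2])+y*np.cos(p2[2])])
        l=q-WP[:2]; print("toe",q.round(1),"warmer-frame gap",(-70-l@[c,s]).round(1),"y",(l@[-s,c]).round(1))
E
python3 - <<'E'
from rig import env
from h import *
np.set_printoptions(precision=2,suppress=True)
S=[("top",tz(268,270),(95,70,6)),("top",tz(437,281),(95,-70,6)),("scene",sz(293,280),(95,-70,0)),("scene",sz(519,287),(95,70,0)),
("scene",sz(305,49),(2.5,-70,110)),("scene",sz(524,57),(2.5,70,110))]
p,r=fit(env,S,[547,-22,-.08]);print(p);print(r);toes(p)
yaw=p[2]; yw=WP[2]; d=np.array([np.cos(yw),np.sin(yw)]);n=np.array([-d[1],d[0]])
P=lambda s,z:[*(p[:2]+d*s).round(1),z]
plan(env,[(P(-75,150),yw,.2),(P(-75,3),yw,.2),(P(-25,3),yw,.2)])
E
```

```text
[549.55 -22.85  -0.09]
[[ 0.29  0.08]
 [ 0.1   0.1 ]
 [ 0.09  0.05]
 [ 0.27  0.12]
 [-0.33  0.12]
 [ 0.36 -0.09]]
toe [650.4  38.4] warmer-frame gap 47.3 y 72.1
toe [ 637.9 -101. ] warmer-frame gap 38.0 y -67.6
t 4.7333 p [452.3 -14.6 169. ] F [ 0.24 -0.4  -0.22] R0
 [[ 0.   -0.08 -1.  ]
 [-0.   -1.    0.08]
 [-1.    0.   -0.  ]]
[np.float64(475.5), np.float64(-11.2), 150] -> [ 0.02 -0.01 -0.02] [0.05 0.13 0.01]
[np.float64(475.5), np.float64(-11.2), 3] -> [ 0.17 -0.01 -0.02] [0.05 0.13 0.01]
[np.float64(524.9), np.float64(-19.0), 3] -> [ 0.17 -0.   -0.07] [0.05 0.13 0.01]
```

Call:
jog_arm:
  increments:
    - [[0.0,-0.006,-0.023],[0.05,0.133,0.005],1]
    - [[0.02,-0.006,-0.023],[0.05,0.133,0.005],1]
    - [[0.05,-0.006,-0.023],[0.05,0.133,0.005],1]
    - [[0.09,-0.006,-0.023],[0.05,0.133,0.005],1]
    - [[0.125,-0.006,-0.023],[0.05,0.133,0.005],1]
    - [[0.15,-0.006,-0.023],[0.05,0.133,0.005],1]
    - [[0.166,-0.006,-0.023],[0.05,0.133,0.005],1]
    - [[0.166,-0.006,-0.023],[0.05,0.133,0.005],1]
    - [[0.166,-0.006,-0.023],[0.05,0.133,0.005],1]

```text
time_s: 5.48
eef_pos: [477.0, -10.5, 2.5]
ee_rot: [-2.355, 0.18, 1.921]
wrist_force: [1.2, -0.1, 0.7]
width: 1.001
```

Run:
```python
from rig import env
from h import *
yw=WP[2]; d=np.array([np.cos(yw),np.sin(yw)])
plan(env,[([*(np.array([549.5,-22.9])+d*s).round(1),3],yw,.2) for s in(-75,-25,-11,0,25,40)])
```

```text
t 5.4833 p [477.  -10.5   2.5] F [ 1.16 -0.06  0.69] R0
 [[ 0.199 -0.152 -0.968]
 [-0.03  -0.988  0.149]
 [-0.98  -0.    -0.201]]
[np.float64(475.4), np.float64(-11.2), 3] -> [-0.0008  0.0009  0.0013] [ 0.0022 -0.0015  0.0006]
[np.float64(524.8), np.float64(-19.0), 3] -> [ 0.0092  0.0011 -0.0476] [ 0.0022 -0.0015  0.0006]
[np.float64(538.6), np.float64(-21.2), 3] -> [ 0.012   0.0012 -0.0613] [ 0.0022 -0.0015  0.0006]
[np.float64(549.5), np.float64(-22.9), 3] -> [ 0.0142  0.0012 -0.0721] [ 0.0022 -0.0015  0.0006]
[np.float64(574.2), np.float64(-26.8), 3] -> [ 0.0193  0.0013 -0.0966] [ 0.0022 -0.0015  0.0006]
[np.float64(589.0), np.float64(-29.1), 3] -> [ 0.0223  0.0013 -0.1113] [ 0.0022 -0.0015  0.0006]
```

Call:
jog_arm:
  increments:
    - [[0.005,0,-0.025],[0.002,-0.001,0],1]
    - [[0.009,0.001,-0.045],[0.002,-0.001,0],1]
    - [[0.01,0.001,-0.05],[0.002,-0.001,0],1]
    - [[0.011,0.001,-0.055],[0.002,-0.001,0],1]
    - [[0.012,0.001,-0.06],[0.002,-0.001,0],1]
    - [[0.013,0.001,-0.065],[0.002,-0.001,0],1]
    - [[0.014,0.001,-0.07],[0.002,-0.001,0],1]
    - [[0.015,0.001,-0.075],[0.002,-0.001,0],1]
    - [[0.016,0.001,-0.08],[0.002,-0.001,0],1]
    - [[0.016,0.001,-0.08],[0.002,-0.001,0],1]

```text
time_s: 6.32
eef_pos: [558.2, -24.1, 2.9]
ee_rot: [-2.353, 0.183, 1.921]
wrist_force: [-0.5, -0.1, -0.3]
width: 0.997
```

```bash
cat > look.py <<'E'
import sys,cv2
from rig import env
from h import *
k=sys.argv[1]
for n,(a,b,c,d) in (("scene",(190,300,170,330)),("top",(80,240,170,370))):
    i=cv2.cvtColor(env.get_image(n),cv2.COLOR_RGB2BGR); cv2.imwrite(f"pics/{n}{k}.png",cv2.resize(i[a:b,c:d],(800,550) if n=="scene" else (750,600),interpolation=cv2.INTER_CUBIC))
plan(env,[])
E
python3 look.py 5
```

```text
t 6.4167 p [558.  -24.2   2.9] F [-0.05  0.11 -0.06] R0
 [[ 0.198 -0.155 -0.968]
 [-0.031 -0.988  0.152]
 [-0.98  -0.001 -0.2  ]]
```

View pics/scene5.png

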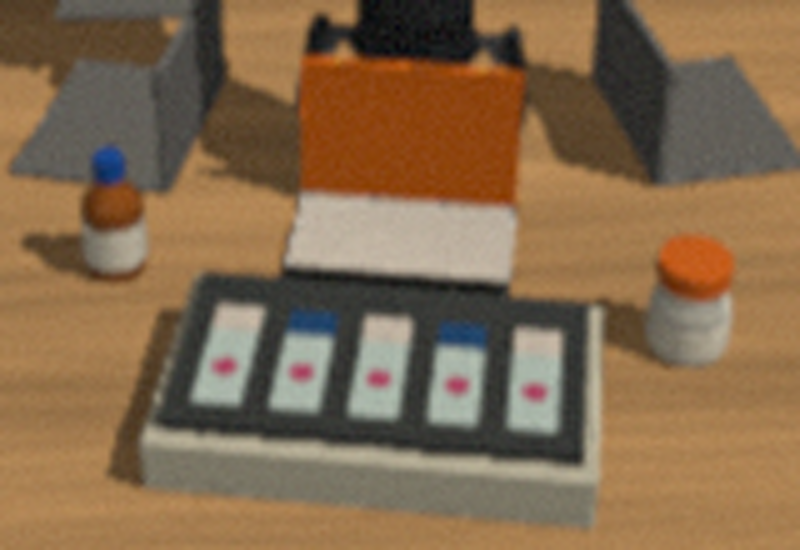

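View pics/top5.png

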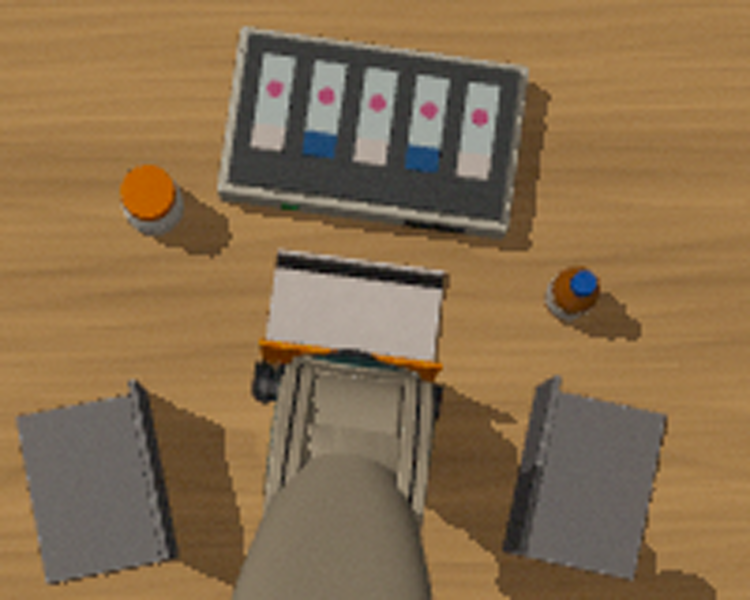

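The shield has turned parallel to the warmer; its toe edge runs from (279,251) to (447,272) in the top zoom. Now the remaining gap.

Run:
```python
from rig import env
from h import *
for uv in((279,251),(447,272)):
    q=ray(env,"top",tz(*uv),6);print(q)
    c,s=np.cos(WP[2]),np.sin(WP[2]);l=q[:2]-WP[:2];print(-70-l@[c,s])
for uv,z in (((220,203),2),((505,235),2),((240,203),0),((480,233),0)):
    q=ray(env,"top",tz(*uv),z);print("base",q,-70-(q[:2]-WP[:2])@[c,s])
```

```text
[666.42284163  29.84701963   6.        ]
30.161363642827368
[ 645.6357182 -109.2832132    6.       ]
29.0796712279418
base [708.81768904  78.18571454   2.        ] -4.208380609903571
base [ 676.46722471 -159.20071438    2.        ] -9.13302170956569
base [708.89496692  61.57791983   0.        ] -6.865040482527256
base [ 679.02170954 -138.57673962    0.        ] -8.452180152810485
```

Call:
jog_arm:
  increments:
    - [[0.001,0,-0.005],[0,0,0],1]
    - [[0.002,0,-0.01],[0,0,0],1]
    - [[0.003,0,-0.015],[0,0,0],1]
    - [[0.004,0,-0.019],[0,0,0],1]
    - [[0.0046,0,-0.022],[0,0,0],1]
    - [[0.005,0,-0.024],[0,0,0],1]
    - [[0.0054,0,-0.026],[0,0,0],1]
    - [[0.0054,0,-0.026],[0,0,0],1]

```text
time_s: 7.08
eef_pos: [584.8, -28.4, 2.9]
ee_rot: [-2.353, 0.183, 1.92]
wrist_force: [-0.7, -0.6, -1.4]
width: 0.999
```

Call:
jog_arm:
  increments:
    - [[0.0002,0,-0.001],[0,0,0],1]
    - [[0.0004,0,-0.002],[0,0,0],1]
    - [[0.0006,0,-0.003],[0,0,0],1]
    - [[0.0006,0,-0.003],[0,0,0],1]

```text
time_s: 7.42
eef_pos: [588.0, -28.9, 2.9]
ee_rot: [-2.354, 0.183, 1.92]
wrist_force: [-0.8, -0.7, -0.6]
width: 1.0
```

```bash
python3 look.py 6
```

```text
t 7.5167 p [588.  -28.9   3. ] F [-0.94  0.72 -1.04] R0
 [[ 0.199 -0.155 -0.968]
 [-0.031 -0.988  0.152]
 [-0.98  -0.001 -0.201]]
```

View pics/top6.png

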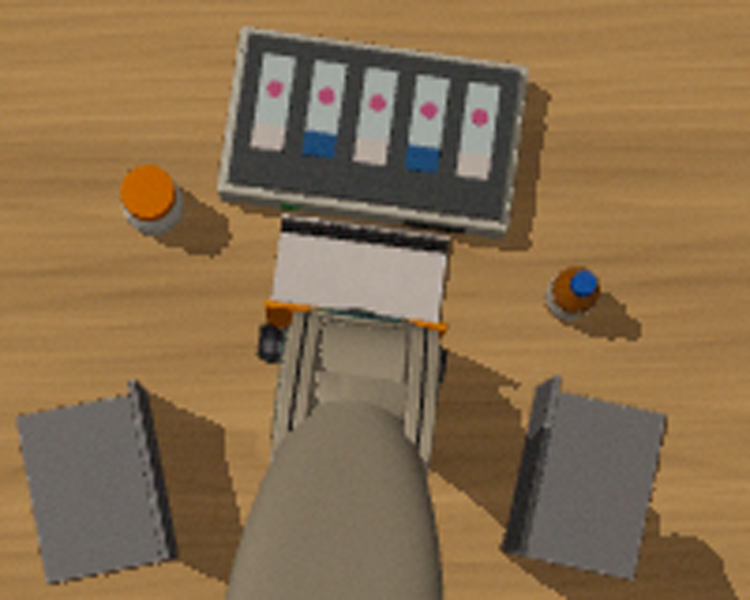

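There's still a small gap of 5 to 8 mm. I'll creep forward and watch the force.

Call:
jog_arm:
  increments:
    - [[0.0002,0,-0.001],[0,0,0],1]
    - [[0.0004,0,-0.002],[0,0,0],1]
    - [[0.0006,0,-0.003],[0,0,0],1]
    - [[0.0006,0,-0.003],[0,0,0],1]

```text
time_s: 7.85
eef_pos: [591.2, -29.3, 2.9]
ee_rot: [-2.354, 0.183, 1.919]
wrist_force: [-2.6, 1.2, -0.3]
width: 0.998
```

Call:
jog_arm:
  increments:
    - [[0.0002,0,-0.001],[0,0,0],1]
    - [[0.0004,0,-0.002],[0,0,0],1]
    - [[0.0006,0,-0.003],[0,0,0],1]
    - [[0.0006,0,-0.003],[0,0,0],1]

```text
time_s: 8.18
eef_pos: [591.4, -29.4, 2.3]
ee_rot: [-2.348, 0.183, 1.926]
wrist_force: [-8.3, 1.3, 6.4]
width: 1.001
```

Call:
jog_arm:
  increments:
    - [[0.0002,0,-0.001],[0,0,0],1]
    - [[0.0004,0,-0.002],[0,0,0],1]
    - [[0.0004,0,-0.002],[0,0,0],1]

```text
time_s: 8.43
eef_pos: [591.3, -29.4, 1.7]
ee_rot: [-2.344, 0.183, 1.93]
wrist_force: [-7.8, 1.3, 5.6]
width: 0.999
```

```bash
python3 look.py 7
```

```text
t 8.5333 p [591.3 -29.4   1.8] F [-7.28  0.49  6.35] R0
 [[ 0.19  -0.155 -0.969]
 [-0.03  -0.988  0.153]
 [-0.981 -0.    -0.192]]
```

View pics/top7.png

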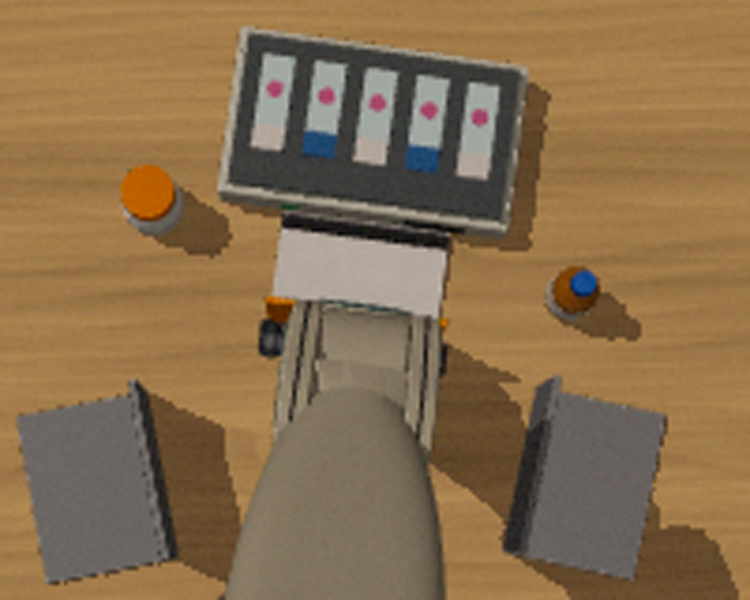

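View pics/scene7.png

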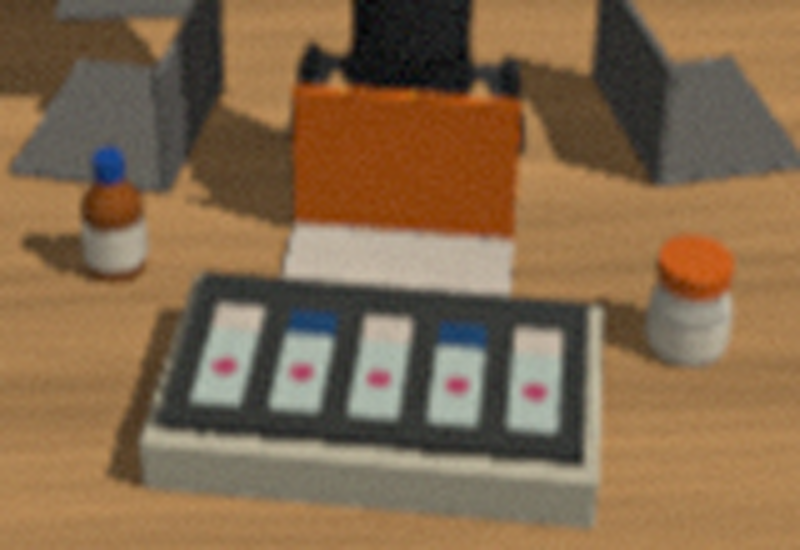

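Contact: the force rose to about 8 N. To be sure the whole edge sits flush, I'll back off, shut the fingers and nudge at mid-width so the shield can align itself with the warmer face.

Call:
jog_arm:
  increments:
    - [[-0.002,0,0.01],[0,0,0],1]
    - [[-0.006,0,0.03],[0,0,0],1]
    - [[-0.02,0,0.035],[0,0,0],-1]
    - [[-0.025,0,0.035],[0,0,0],-1]
    - [[-0.025,0,0.035],[0,0,0],-1]
    - [[-0.025,0,0.035],[0,0,0],-1]
    - [[-0.025,0,0.035],[0,0,0],-1]
    - [[-0.025,0,0.035],[0,0,0],-1]
    - [[-0.025,0,0.035],[0,0,0],-1]
    - [[-0.025,0,0.035],[0,0,0],-1]

```text
time_s: 9.37
eef_pos: [552.8, -23.4, 19.3]
ee_rot: [-2.344, 0.183, 1.93]
wrist_force: [0.7, 0.1, 0.4]
width: 0.001
```

```bash
python3 look.py 8
python3 - <<'E'
from rig import env
from h import *
print(env.read_state()["width"])
yw=WP[2]; d=np.array([np.cos(yw),np.sin(yw)])
plan(env,[([*(np.array([591.3,-29.4])+d*s).round(1),18],yw,.2) for s in(-20,-10,0,4)])
E
```

```text
t 9.4667 p [552.6 -23.3  19.3] F [-0.46  1.04  0.08] R0
 [[ 0.189 -0.155 -0.97 ]
 [-0.03  -0.988  0.153]
 [-0.981 -0.    -0.192]]
0.002333798623404007
t 9.4667 p [552.6 -23.3  19.3] F [-0.46  1.04  0.08] R0
 [[ 0.189 -0.155 -0.97 ]
 [-0.03  -0.988  0.153]
 [-0.981 -0.    -0.192]]
[np.float64(571.5), np.float64(-26.3), 18] -> [ 0.0049  0.     -0.0185] [-0.0001  0.0048  0.0002]
[np.float64(581.4), np.float64(-27.8), 18] -> [ 0.0068 -0.     -0.0283] [-0.0001  0.0048  0.0002]
[np.float64(591.3), np.float64(-29.4), 18] -> [ 0.0088  0.     -0.0382] [-0.0001  0.0048  0.0002]
[np.float64(595.3), np.float64(-30.0), 18] -> [ 0.0095 -0.     -0.0421] [-0.0001  0.0048  0.0002]
```

View pics/top8.png

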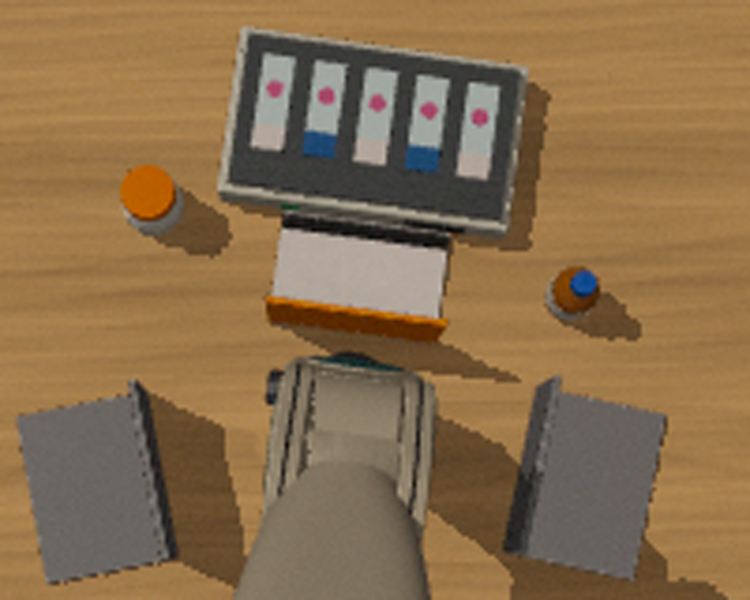

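View pics/scene8.png

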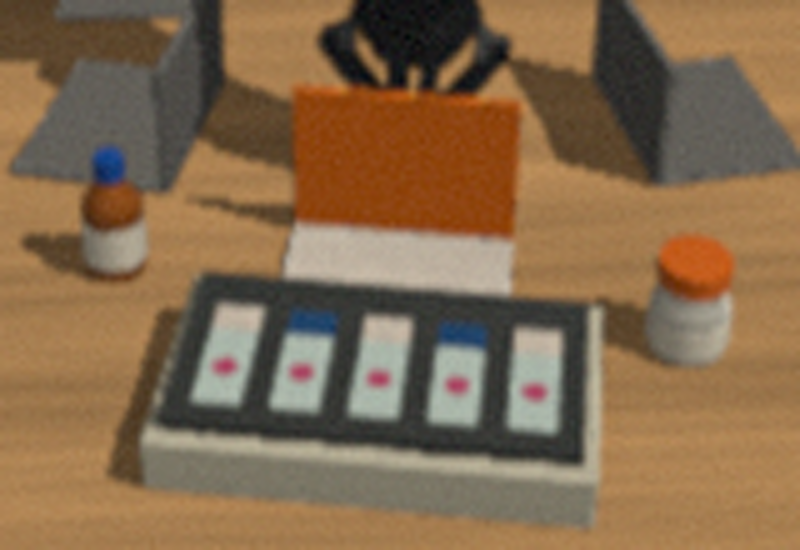

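Call:
jog_arm:
  increments:
    - [[0.005,0,-0.0185],[0,0.003,0],-1]
    - [[0.007,0,-0.028],[0,0.003,0],-1]
    - [[0.008,0,-0.033],[0,0.003,0],-1]
    - [[0.0084,0,-0.035],[0,0.003,0],-1]
    - [[0.0088,0,-0.037],[0,0.003,0],-1]
    - [[0.009,0,-0.039],[0,0.003,0],-1]
    - [[0.0094,0,-0.041],[0,0.003,0],-1]
    - [[0.0094,0,-0.041],[0,0.003,0],-1]

```text
time_s: 10.13
eef_pos: [589.0, -28.9, 16.2]
ee_rot: [-2.339, 0.183, 1.936]
wrist_force: [-9.5, 1.1, 6.3]
width: 0.001
```

Call:
jog_arm:
  increments:
    - [[0.0002,0,-0.001],[0,0,0],-1]
    - [[0.0004,0,-0.002],[0,0,0],-1]
    - [[0.0004,0,-0.002],[0,0,0],-1]

```text
time_s: 10.38
eef_pos: [589.0, -28.8, 15.4]
ee_rot: [-2.335, 0.182, 1.941]
wrist_force: [-4.1, 0.7, 2.4]
width: 0.002
```

Call:
jog_arm:
  increments:
    - [[0.0002,0,-0.001],[0,0,0],-1]
    - [[0.0004,0,-0.002],[0,0,0],-1]
    - [[0.0004,0,-0.002],[0,0,0],-1]

```text
time_s: 10.63
eef_pos: [589.0, -28.8, 14.8]
ee_rot: [-2.331, 0.182, 1.945]
wrist_force: [-7.6, 1.6, 5.2]
width: 0.002
```

The shield is firmly seated and x doesn't advance under 8 to 10 N. I'll back off, clear the view and check.

Call:
jog_arm:
  increments:
    - [[-0.002,0,0.01],[0,0,0],-1]
    - [[-0.006,0,0.03],[0,0,0],-1]
    - [[-0.014,0,0.07],[0,0,0],-1]
    - [[-0.022,0,0.11],[0,0,0],-1]
    - [[-0.06,0,0.11],[0,0,0],-1]
    - [[-0.1,0,0.11],[0,0,0],-1]
    - [[-0.14,0,0.11],[0,0,0],-1]
    - [[-0.14,0,0.11],[0,0,0],-1]
    - [[-0.14,0,0.11],[0,0,0],-1]
    - [[-0.14,0,0.11],[0,0,0],-1]

```text
time_s: 11.47
eef_pos: [457.9, -8.3, 133.5]
ee_rot: [-2.334, 0.182, 1.942]
wrist_force: [-0.8, -0.7, -0.9]
width: -0.001
```

```bash
python3 look.py 9
```

```text
t 11.5667 p [456.4  -8.  131.5] F [0.14 0.31 0.44] R0
 [[ 0.175 -0.155 -0.972]
 [-0.027 -0.988  0.153]
 [-0.984 -0.    -0.177]]
```

View pics/top9.png

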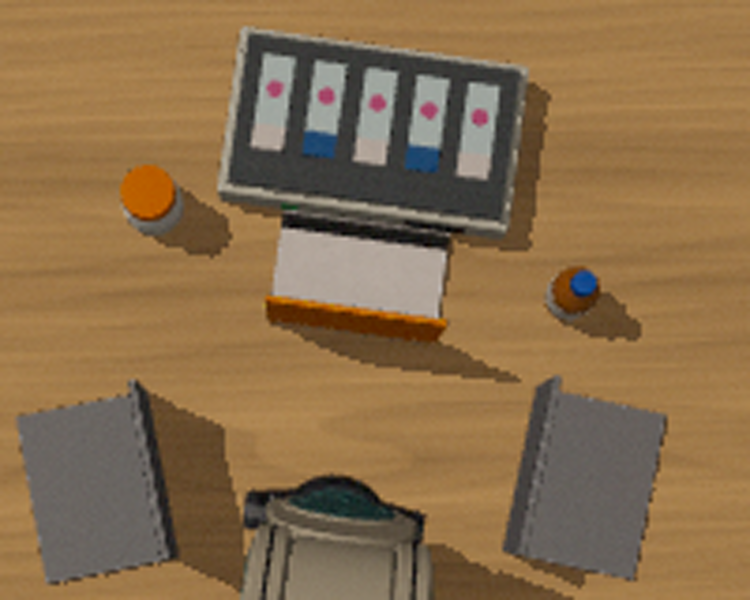

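View pics/scene9.png

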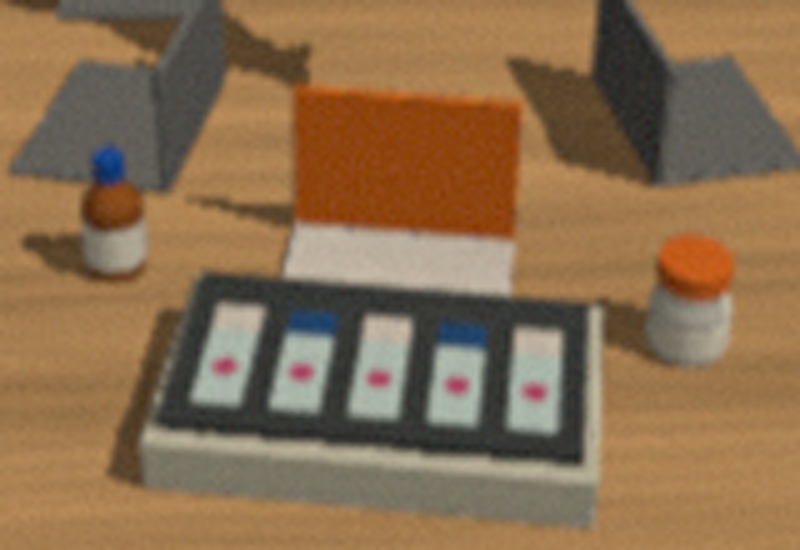

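Shield upright, toe line just below the warmer's front face in the top view. I'll measure the two edges' angles at sub-pixel level to confirm it is flush.

Run:
```python
from rig import env
from h import *
import cv2
im=env.get_image("top"); g=cv2.cvtColor(im,cv2.COLOR_RGB2GRAY).astype(float)
def edge(u0,v0,u1,v1,sign,h=3):
    # zoom coords -> along columns, strongest gradient of given sign near line
    a=tz(u0,v0);b=tz(u1,v1);pts=[]
    for u in range(int(a[0])+3,int(b[0])-2):
        v=a[1]+(b[1]-a[1])*(u-a[0])/(b[0]-a[0]); r=np.arange(int(round(v))-h,int(round(v))+h+1)
        gr=np.clip(sign*(g[r+1,u]-g[r-1,u])/2,0,None); k=gr.argmax()
        w=gr[max(0,k-1):k+2]; 
        if w.sum()>0: pts.append((u,(r[max(0,k-1):k+2]*w).sum()/w.sum()))
    pts=np.array(pts,np.float32); 
    vx,vy,x0,y0=cv2.fitLine(pts,cv2.DIST_HUBER,0,.01,.01).ravel(); f=lambda u:y0+vy/vx*(u-x0)
    res=pts[:,1]-f(pts[:,0]); return pts,f,res.std()
def yaw(f,u0,u1,z):
    p=ray(env,"top",(u0,f(u0)),z);q=ray(env,"top",(u1,f(u1)),z);e=p-q;return np.arctan2(-e[0],e[1]),p,q
for nm,c,z in(("stripe->white foot",(284,230,447,248,1),6),("rim front: bright->dark",(222,197,505,231,-1),40),("dark top->rim",(228,186,500,222,1),45),("back rim",(248,30,524,66,1),45),("toe front",(284,217,450,241,-1),6)):
    pts,f,s=edge(*c); y,p,q=yaw(f,pts[0,0],pts[-1,0],z); print(nm,round(float(y),4),"std",s.round(2),p.round(1),q.round(1))
i=cv2.cvtColor(im,cv2.COLOR_RGB2BGR)[120:170,220:310]; cv2.imwrite("pics/z9.png",cv2.resize(i,(792,440),interpolation=cv2.INTER_NEAREST))
```

```text
stripe->white foot -0.1656 std 0.1 [685.2  17.    6. ] [666. -98.   6.]
rim front: bright->dark -0.164 std 0.97 [708.7  67.9  40. ] [ 673.7 -144.    40. ]
dark top->rim -0.1627 std 0.1 [713.6  61.6  45. ] [ 680.9 -137.6   45. ]
back rim -0.1619 std 0.36 [844.5  43.6  45. ] [ 810.7 -163.4   45. ]
toe front -0.1635 std 0.18 [696.2  16.8   6. ] [ 676.7 -101.4    6. ]
```

View pics/z9.png

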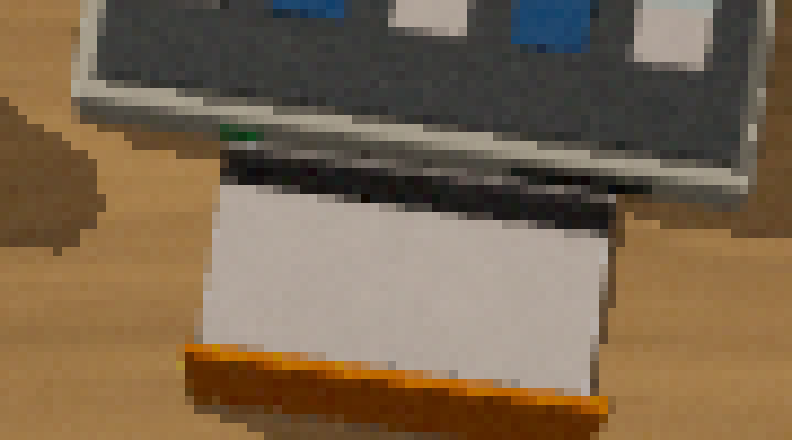

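The yaws agree to about 0.002 rad (shield −0.164 and −0.166, warmer −0.162 to −0.164). No wood shows between toe and warmer face, and the other things haven't moved. Handing in.

Run:
```python
from rig import env
print(env.close_job())
```

```text
the job is handed in; nothing more can be done
None
```

The amber shield is upright on its white foot, and by my checks the whole front edge of the foot rests against the slide warmer. I handed the job in at about 11.6 s; no verdict was reported.

**What I did:** I tipped the shield by pushing the inside of the foot's toe edge with open fingers, and it dropped onto its foot. I then pushed low on the back of the panel with two fingers until it met the warmer. Last, I gave it a nudge at mid-width with the fingers shut, so it could line itself up with the warmer's face. The shield was never gripped or lifted.

**Last checks:**
- **Seating:** the tool stopped advancing under about 4–10 N of push.
- **Alignment:** measured in the overhead picture, the foot and the warmer are parallel to about 0.002–0.004 rad, which is about 0.5 mm over the foot's width. No bench shows between them.
- **Other objects:** the jar, dropper bottle and the two grey shields beside it are in the same place in the pictures as at the start. The wash bottle, slide box, rack, timer and third grey shield were not in the final close-ups; the arm made no contact near them.
- **Robot:** it ended about 100 mm clear of the shield, touching nothing.

**Disagreement:** my first fit put the warmer's front about 3–5 mm nearer the robot than where contact happened, with a yaw of −0.156 rad against −0.163 rad in the final measurement. I relied on the contact force and the final edge measurements instead.

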